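# Fetch the disc cutter's guide plate from among the bench clutter

### The job

The disc cutter's steel guide plate has to be cleaned, but things stand close on both sides of it. Clear the round pot, the flat parts box and the ring box one at a time onto the big grey mat, standing side by side, then lift the guide plate straight up off its two dowels, keeping it level, and lay it flat on the cork pad, centred and square to it. Then put the three things back just where and as they stood, upright and square to the cutter, the pot on the parts box again; leave the punch stand, the oil bottle and the hammer alone.

Things in the scene. Friction and masses are not known exactly. Their poses are not given: they have to be found in the camera images.
- plate_center (a point): Centre of the loose steel guide plate, 56 (x) x 96 (y) x 16 mm thick, about 0.5 kg, five graded punch holes. Two 9 mm holes 37 mm either side of centre along y sit on the cutter's 8 mm dowels. At the start its underside is 26 mm above the bench; 22 mm of lift frees it. Grip across the 56 mm at mid-length, fingertips not below its underside, so that it can be laid on the pad.
- cutter: The disc cutter's fixed lower part: dark steel die 50 (x) x 96 (y) mm, top 26 mm above the bench, on a wood foot 66 x 112 x 8 mm. Its two dowels stand 22 mm above the die, 6 mm above the guide plate. Origin: centre of the underside. The parts box with the pot on it stands at one long side (-x, nearer the robot, or +x), the ring box at the other, each about 10 mm from the plate.
- partsbox_center (a point): Centre of the loose flat black plastic parts box, 50 (x) x 64 (y) x 26 mm high, about 110 g. Its y runs along the plate's long side (y); take it by the ends, across the 64 mm. The pot stands on it at the start.
- pot_center (a point): Centre of the loose round white pot with a grey lid: 40 mm across the lid, 37 mm across the body, 60 mm high, about 80 g. It stands upright (z up) about the middle of the parts box, base 26 mm above the bench.
- ringbox_center (a point): Centre of the loose dark blue ring box, 50 x 50 mm and 40 mm high, about 90 g, rounded lid with a brass seam. Its y runs along the plate's long side (y): take it across its y faces.
- mat: The side area: a big grey felt mat fixed to the bench, 220 mm (x) by 200 mm (y), 4 mm thick. Origin at the centre of its underside.
- pad: The cleaning pad: a cork pad fixed to the bench, 92 mm (x) by 132 mm (y), 4 mm thick, for the guide plate to lie on with its length along the pad's length (either way round). Origin at the centre of its underside.
- punchstand: Bystander: a light wood block 44 x 120 x 30 mm with five steel punches upright in it, 60 mm high in all, beyond the cutter. Origin at the centre of its underside.
- oilbottle: Bystander: an amber oil bottle, 36 mm across, 95 mm high. Origin at the centre of its underside.
- hammer: Bystander: a small jeweller's hammer lying on the bench, about 210 mm long, wood handle. Origin on the bench near mid-length.

How it is judged:
By the outcome, as a careful person would: the job done as asked, in the order asked, and still so for the second after the job is handed in, with the robot touching nothing.
It also fails if it takes over 144 s, if anything falls off the work surface, if the arm or the gripper's body presses on something with over 40 N, if the wrist force passes 120 N, or if a joint passes its speed limit or range.

### The arm

A 6-joint arm with a two-finger parallel gripper is mounted at the origin on the work surface. World frame = base frame: x ahead of the robot, y to its left, z up, the work surface at z = 0. Lengths are in m, angles in rad, forces in N, time in s.
With the tool pointing down it reaches from about 0.225 to 0.875 m from the base axis. Payload 3.4 kg.
Tool frame: the origin (TCP) lies between the finger pads; the fingertips stand 8 mm ahead of it and the grasp point (between the pads) lies 11 mm behind it; z points along the fingers, y is the line along which they close (so a half turn about z gives the same grasp; the last joint's range is limited). The gripper opens to 85 mm and grips with 20 to 120 N. Pads are 22 mm wide; open, the fingers measure 114 mm over their backs; the gripper's body (76 mm by 85 mm) begins 54 mm behind the grasp point. The pads swing forward as they close: fully open they stand 13 mm farther back than shut.
Start: joints at [1.225, 0.276, 1.505, -0, 1.361, -0.121], TCP at [0.128, 0.561, 0.239] pointing down, gripper open.
Joint ranges: [-2.89, 2.89], [-0.75, 2.08], [0.22, 2.7], [-1.18, 4.32], [0.11, 2.71], [-2.7, 2.7]. Speed limits (rad/s): [2.57, 2.57, 3.14, 3.14, 3.14, 3.14].

### API

Orientations are given as a unit quaternion [w, x, y, z].
In Python, from rig import manip gives the robot as it stands.
- The arm moves only by the tool move_arm, never from a script. Its argument "deltas" is a list that holds one entry, the list of rows, each a list of 5 numbers: the shift along the tool's x, y, z normalised to -1 to 1, where 1 is 80 cm, then the turn about the tool's z normalised to -1 to 1, where 1 is 120 degrees, then the closure, from -1 (fully open) to 1 (shut). In form: [[[tx, ty, tz, twist, grip], ...]]. A call has 1 to 12 rows; each row is the pose to reach, as a shift and turn from the pose commanded when the call began, along the tool's axes at that moment; what a row does not reach only later rows make up. A row lasts 1/10 s, in which the tool goes at most 50 mm and 8.59 degrees, less where a joint would pass 70% of its speed; a pose out of reach is approached as far as the arm can. A call with a number of a shift or a turn outside -1 to 1 is refused whole. A call with a gripper value outside its range is refused whole. The fingers move at their own pace and stop on an object; "squeeze" is the grip in N (left out, the last holds). Time passes only in rows, so rows that repeat a pose let the fingers close. It gives the time, the measured TCP pose, the force, the opening and the grip force at its end, in the units of the state.
- manip.get_state(): the state, without advancing time (a new reading comes with each control period).
- manip.get_image(name): name is "side" or "top"; returns the picture (420x560x3 uint8, red, green, blue); there is no depth.
- manip.camera_params(name): a dict with "fx", "fy", "cx", "cy" (pixels), "R" (3x3) and "t" (3): a world point X has camera coordinates R X + t. Camera axes: x right, y down, z forward; pixel columns grow to the right and rows downward; lengths in m; the calibration is good to about 2 mm. A picture is of the moment at which its call begins. camera_params takes no time and is no camera call.
- manip.sign_off(): hands the job in; it is judged then, once.
The state is a dict: "clock": time; "qpos": joint angles; "qd": joint speeds; "effort": joint torques, N m; "position": TCP position; "ee_rot": TCP orientation; "contact_force": force on the tool from outside, world axes, zero at the start; "moment": the same for the moment, N m; "width": finger opening in m; "gripper_force": force on a finger pad.
Only numpy, scipy, OpenCV 4.12 (cv2) and the standard library are available. Lean on these libraries where they do the work, as an engineer would, in place of code of your own. Each camera call takes 0.05 s, during which the arm holds its last target. There are 200 camera calls.

## Working session

There is one attempt and no reset: what is moved stays moved. The work goes in short steps, Python scripts to look and compute and a tool call to move; the robot and the scene stay as the last step left them, time stands still between calls to the robot, and variables do not carry over. Pictures are saved under pics/ and viewed, at most 14 in all, crops included, and the job is handed in when it is done.

Besides the shell and the picture viewer there is one more tool, called in YAML: its name, and indented under it one key for each argument. move_arm: Moves the arm, as the interface text tells. Scaled input: -1 to 1 covers 80 cm each way for a shift and 120 degrees each way for a turn. Its arguments: {"type":"object","properties":{"deltas":{"type":"array","items":{"type":"array","items":{"type":"array","items":{"type":"number","minimum":-1,"maximum":1}}}},"squeeze":{"type":"number"}},"required":["deltas"]}

```bash
mkdir -p pics; python3 - <<'E'
from rig import manip
import cv2
s=manip.get_state(); print({k:s[k] for k in('clock','position','ee_rot','width')})
for n in('top','side'):
    p=manip.camera_params(n); print(n,p)
    cv2.imwrite(f'pics/{n}0.png',cv2.resize(manip.get_image(n)[:,:,::-1],(800,600),interpolation=cv2.INTER_CUBIC))
E
```

```text
{'clock': 0.0, 'position': array([0.1279853 , 0.5600451 , 0.23843082]), 'ee_rot': array([-2.20589469e-04,  1.12160829e-01,  9.93689644e-01, -8.89804342e-04]), 'width': 0.08553913209926034}
top {'fx': 391.543850682196, 'fy': 391.543850682196, 'cx': 286.1655097945599, 'cy': 207.25140834158864, 'R': array([[ 0.02341669, -0.99954432,  0.01904783],
       [-0.98749038, -0.02609768, -0.15550456],
       [ 0.15593081, -0.01516815, -0.98765151]]), 't': array([-0.01203147,  0.61169675,  0.89768703])}
side {'fx': 413.49016080711215, 'fy': 413.49016080711215, 'cx': 271.6509331430086, 'cy': 209.97914750592128, 'R': array([[-0.98758396, -0.1570604 ,  0.00315381],
       [-0.08760121,  0.53394291, -0.84097027],
       [ 0.13039918, -0.83080503, -0.54107214]]), 't': array([0.60110851, 0.11382704, 0.92624573])}
```

View pics/top0.png

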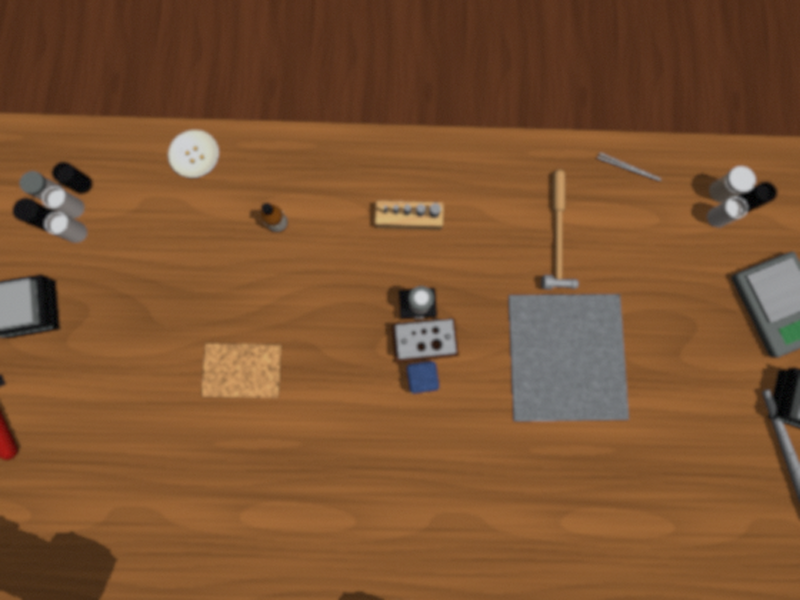

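View pics/side0.png

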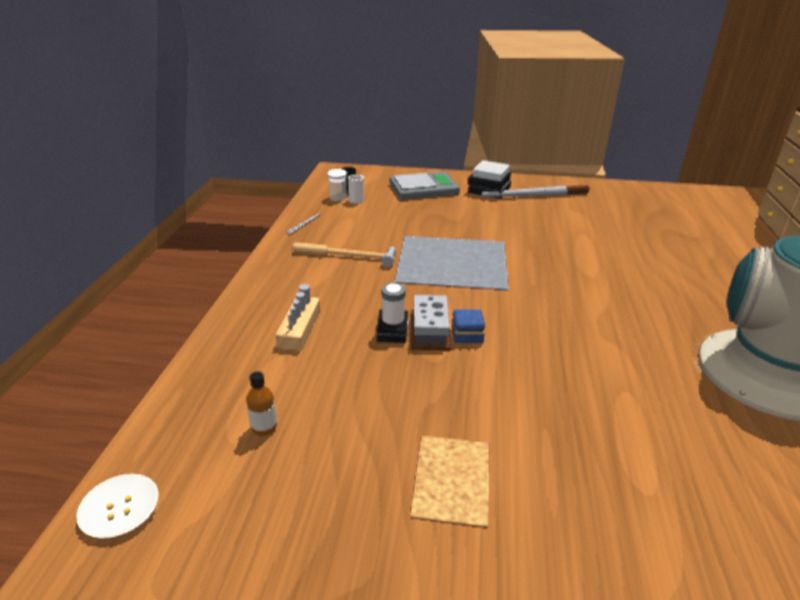

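The top view shows the parts box with the pot on the far side (+x) of the plate at about (418,302), the plate at (425,340) and the ring box nearer at (423,377). The mat is at (568,357) and the pad at (242,370). Next I'll enlarge these.

```bash
cat > h.py <<'E'
from rig import manip
import cv2, numpy as np
from scipy.spatial.transform import Rotation as Rt
def crop(n,x,y,w,h,k,out,im=None):
    im=manip.get_image(n) if im is None else im
    c=cv2.resize(im[y:y+h,x:x+w,::-1],None,fx=k,fy=k,interpolation=cv2.INTER_CUBIC)
    for i in range(0,w,10): cv2.putText(c,str(x+i),(i*k,8),0,.3,(0,255,255),1); cv2.line(c,(i*k,10),(i*k,14),(0,255,255),1)
    for i in range(0,h,10): cv2.putText(c,str(y+i),(0,i*k+4),0,.3,(0,255,255),1); cv2.line(c,(22,i*k),(26,i*k),(0,255,255),1)
    cv2.imwrite('pics/'+out,c)
def w(n,u,v,z):
    p=manip.camera_params(n); d=p['R'].T@np.array([(u-p['cx'])/p['fx'],(v-p['cy'])/p['fy'],1]); o=-p['R'].T@p['t']
    return (o+d*(z-o[2])/d[2])
def px(n,X):
    p=manip.camera_params(n); c=p['R']@np.asarray(X,float)+p['t']
    return np.array([p['fx']*c[0]/c[2]+p['cx'],p['fy']*c[1]/c[2]+p['cy']])
def yaw():
    q=manip.get_state()['ee_rot']; M=Rt.from_quat([q[1],q[2],q[3],q[0]]).as_matrix(); return M
E
python3 - <<'E'
from h import *
crop('top',265,195,72,84,7,'t1.png')
crop('side',255,190,95,60,8,'s1.png')
E
```

```text
(no output)
```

View pics/t1.png

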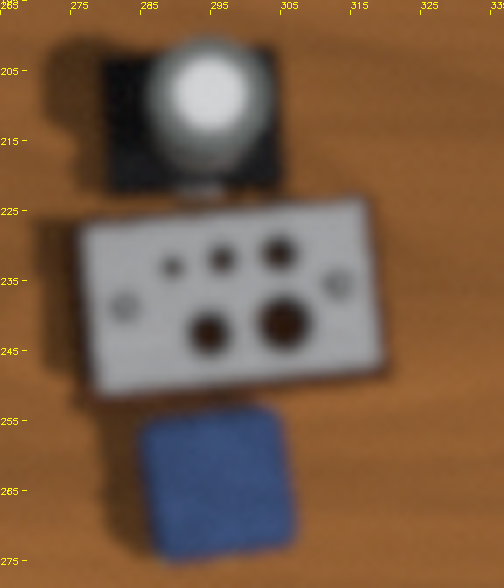

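View pics/s1.png

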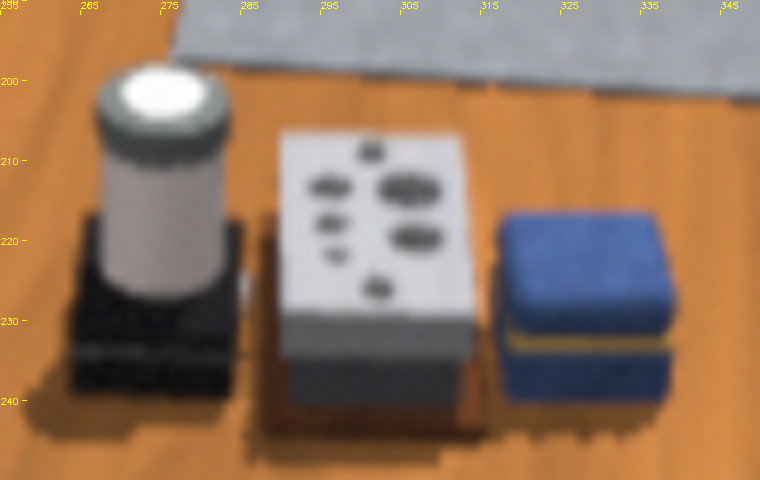

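The crops show the plate, box, ring box and pot with usable corners. The plate top in the top crop runs (80,222), (366,198), (388,370), (97,395). I'll fit poses from both views.

```bash
cat > fit.py <<'E'
from h import *
from scipy.optimize import least_squares
def T(a,b): return 'top',265+a/7-.43,195+b/7-.43
def S(a,b): return 'side',255+a/8-.44,190+b/8-.44
def fit(obs,x0):  # obs: (cam,u,v),(lx,ly,z)
    def r(p):
        c,s=np.cos(p[2]),np.sin(p[2]); o=[]
        for (n,u,v),(lx,ly,z) in obs: o+=list(px(n,[p[0]+c*lx-s*ly,p[1]+s*lx+c*ly,z])-(u,v))
        return np.array(o)
    q=least_squares(r,x0,loss='soft_l1'); return q.x,r(q.x).reshape(-1,2).round(1).tolist()
def rect(fn,pts,hx,hy,z):
    sg=[(1,1),(1,-1),(-1,-1),(-1,1)]
    return [(fn(*p),(a*hx,b*hy,z)) for p,(a,b) in zip(pts,sg) if p]
def top(pts,*a): return rect(T,pts,*a)
def side(pts,*a): return rect(S,pts,*a)   # order (+,+),(+,-),(-,-),(-,+)
def show(k,r): print(k,r[0][:2].round(4),np.degrees(r[0][2]).round(2),r[1])
E
python3 - <<'E'
from fit import *
x0=[.43,0,0]
pt=top([(80,222),(366,198),(388,370),(97,395)],.028,.048,.042); ps=side([(281,312),(279,132),(461,135),(474,314)],.028,.048,.042)
show('plate',fit(pt+ps,x0)); show('plateT',fit(pt,x0)); show('plateS',fit(ps,x0))
bt=top([(104,55),(275,46),(283,188),(110,193)],.025,.032,.026); bs=side([(72,395),None,None,(230,398)],.025,.032,0)
show('box',fit(bt+bs,x0)); show('boxT',fit(bt,x0)); show('boxS',fit(bs,x0))
rt=top([(143,416),(281,405),(299,546),(163,561)],.025,.025,.035); rs=side([(505,402),None,None,(668,402)],.025,.025,0)
show('ring',fit(rt+rs,x0)); show('ringT',fit(rt,x0)); show('ringS',fit(rs,x0))
print('pot top lid',w('top',*T(210.5,100)[1:],.08),'side base front',w('side',*S(163.5,297)[1:],.026), 'lid px side',w('side',*S(162,100)[1:],.084))
# mat, pad corners from 800-wide pics
f=.7
def T8(a,b): return 'top',a*f-.15,b*f-.15
def S8(a,b): return 'side',a*f-.15,b*f-.15
m=rect(T8,[(509,295),(619,294),(629,419),(515,421)],.11,.10,.004)
d=rect(T8,[(204,344),(282,345),(280,398),(202,397)],.046,.066,.004)
ms=rect(S8,[(397,285),(403,237),(505,240),(508,287)],.11,.10,.004)
ds=rect(S8,[(413,517),(421,436),(490,443),(487,525)],.046,.066,.004)
for k,a in(('mat',m),('matS',ms),('pad',d),('padS',ds),('pad both',d+ds)): show(k,fit(a,[.4,0,0]))
E
```

```text
plate [ 0.5411 -0.0266] 6.82 [[0.8, 1.1], [-0.5, 0.8], [-1.1, -0.6], [0.6, -0.4], [-0.2, -0.3], [0.1, 0.1], [-0.2, 0.2], [-0.1, 0.0]]
plateT [ 0.5415 -0.0266] 6.5 [[0.9, 0.8], [-0.4, 0.7], [-1.2, -0.7], [0.5, -0.7]]
plateS [ 0.5408 -0.0265] 7.04 [[-0.0, -0.3], [0.2, 0.1], [-0.2, 0.2], [0.1, 0.0]]
box [ 0.6043 -0.0129] 4.26 [[-0.4, 0.0], [0.9, 0.1], [1.0, -0.2], [-0.3, 0.3], [-0.8, 0.3], [0.3, 1.0]]
boxT [ 0.6045 -0.0122] 3.9 [[-0.7, -0.1], [0.7, 0.1], [0.6, -0.2], [-0.7, 0.2]]
boxS [ 0.6059 -0.0154] 7.37 [[-0.6, -0.0], [0.6, 0.0]]
ring [ 0.4778 -0.0247] 8.69 [[-0.3, 0.6], [0.6, -0.5], [0.9, 0.2], [-0.5, 0.8], [-0.8, 0.4], [-0.3, 0.5]]
ringT [ 0.4784 -0.0242] 7.62 [[-0.3, 0.1], [0.6, -0.6], [0.5, 0.1], [-0.9, 0.3]]
ringS [ 0.477  -0.0266] 9.73 [[-0.2, 0.0], [0.2, -0.1]]
pot top lid [ 0.60348619 -0.01614793  0.08      ] side base front [0.60045559 0.00115613 0.026     ] lid px side [ 0.60405803 -0.01669179  0.084     ]
mat [ 0.5201 -0.2783] 2.32 [[-0.4, -0.1], [0.7, -0.5], [0.4, 0.2], [-0.6, 0.3]]
matS [ 0.5168 -0.276 ] 4.11 [[-0.4, -1.5], [0.1, -0.3], [-1.3, 0.5], [2.3, 0.8]]
pad [0.4
[... 755 characters left out ...]
back=callback)
    f_new = fun(x_new)
    self._update_fun()
    ~~~~~~~~~~~~~~~~^^
    self.f = self.fun_wrapped(xp_copy(self.x))
             ~~~~~~~~~~~~~~~~^^^^^^^^^^^^^^^^^
    return np.atleast_1d(self.fun(x))
                         ~~~~~~~~^^^
    return self.f(x, *self.args, **self.kwargs)
           ~~~~~~^^^^^^^^^^^^^^^^^^^^^^^^^^^^^^
  File "fit.py", line 8, in r
    for (n,u,v),(lx,ly,z) in obs: o+=list(px(n,[p[0]+c*lx-s*ly,p[1]+s*lx+c*ly,z])-(u,v))
                                          ~~^^^^^^^^^^^^^^^^^^^^^^^^^^^^^^^^^^^^^
  File "h.py", line 14, in px
    p=manip.camera_params(n); c=p['R']@np.asarray(X,float)+p['t']
ValueError: time passes only in moves, steps and waits
```

```bash
sed -i 's/^def crop/P={n:manip.camera_params(n) for n in("top","side")}\ndef crop/; s/p=manip.camera_params(n)/p=P[n]/' h.py; cat >> h.py <<'E'
def go(*tg):
    "targets (x,y,z,yaw_deg of tool y line) -> normalised tool-axis numbers from the measured pose"
    s=manip.get_state(); M=yaw(); t=M[:,1]; cur=np.degrees(np.arctan2(-t[0],t[1]))
    print('t%.1f pos'%s['clock'],s['position'].round(4),'yaw %.2f'%cur,'tilt',M[:2,2].round(4),'w %.4f'%s['width'],'F',np.round(s['contact_force'],1),'g %.0f'%s['gripper_force'])
    for x,y,z,a in tg:
        d=M.T@(np.array([x,y,z])-s['position'])/.8; print((d.round(4)).tolist(), round(-((a-cur+90)%180-90)/120,4))
E
python3 - <<'E'
from fit import *
f=.7
def T8(a,b): return 'top',a*f-.15,b*f-.15
def S8(a,b): return 'side',a*f-.15,b*f-.15
d=rect(T8,[(204,344),(282,345),(280,398),(202,397)],.046,.066,.004)
ds=rect(S8,[(413,517),(421,436),(490,443),(487,525)],.046,.066,.004)
show('pad both',fit(d+ds,[.4,0,0]))
go((.603,-.0167,.2,6.8),(.603,-.0167,.15,6.8),(.603,-.0167,.043,6.8))
E
```

```text
pad both [0.4806 0.2888] 0.99 [[0.2, 0.1], [-0.9, -0.2], [-1.1, 0.3], [-0.8, 0.7], [-1.7, -0.9], [0.1, -1.0], [-0.6, -0.9], [1.7, 0.1]]
t0.2 pos [0.1281 0.5603 0.2388] yaw -12.88 tilt [-0.0004 -0.001 ] w 0.0853 F [-0.7 -0.3  0.4] g 0
[-0.7395, -0.5707, 0.049] -0.164
[-0.7395, -0.5706, 0.1115] -0.164
[-0.7395, -0.5704, 0.2452] -0.164
```

move_arm:
  deltas:
    - [[-0.7395, -0.5706, 0.049, -0.164, -1], [-0.7395, -0.5706, 0.049, -0.164, -1], [-0.7395, -0.5706, 0.049, -0.164, -1], [-0.7395, -0.5706, 0.049, -0.164, -1], [-0.7395, -0.5706, 0.049, -0.164, -1], [-0.7395, -0.5706, 0.049, -0.164, -1], [-0.7395, -0.5706, 0.049, -0.164, -1], [-0.7395, -0.5706, 0.049, -0.164, -1], [-0.7395, -0.5706, 0.049, -0.164, -1], [-0.7395, -0.5706, 0.049, -0.164, -1], [-0.7395, -0.5706, 0.049, -0.164, -1], [-0.7395, -0.5706, 0.049, -0.164, -1]]
  squeeze: 20

```text
clock: 1.4
position: [0.5066, 0.1003, 0.2081]
ee_rot: [0.0, -0.059, 0.998, 0.0]
contact_force: [0.4, 0.6, 0.7]
width: 0.0855
gripper_force: 0.0
```

```bash
python3 -c "
from h import *
go((.603,-.0167,.15,6.8),(.603,-.0167,.042,6.8))"
```

```text
t1.4 pos [0.5066 0.1003 0.2081] yaw 6.77 tilt [0.0002 0.0004] w 0.0855 F [0.4 0.6 0.7] g 0
[-0.1024, -0.1595, 0.0725] -0.0002
[-0.1023, -0.1595, 0.2075] -0.0002
```

move_arm:
  deltas:
    - [[-0.1024, -0.1595, 0.0725, 0, -1], [-0.1024, -0.1595, 0.0725, 0, -1], [-0.1024, -0.1595, 0.0725, 0, -1], [-0.1024, -0.1595, 0.0725, 0, -1], [-0.1024, -0.1595, 0.0725, 0, -1], [-0.1024, -0.1595, 0.0725, 0, -1], [-0.1024, -0.1595, 0.0725, 0, -1]]

```text
clock: 2.1
position: [0.6014, -0.0133, 0.151]
ee_rot: [0.0, -0.06, 0.998, 0.0]
contact_force: [0.3, 0.2, -0.4]
width: 0.0857
gripper_force: 0.0
```

```bash
python3 -c "
from h import *
go((.603,-.0167,.15,6.8),(.603,-.0167,.042,6.8))
crop('side',230,80,180,170,3,'s2.png')"
```

```text
t2.1 pos [ 0.6014 -0.0133  0.151 ] yaw 6.88 tilt [0.0003 0.0006] w 0.0857 F [ 0.3  0.2 -0.4] g 0
[-0.0015, -0.0044, 0.0012] 0.0007
[-0.0015, -0.0045, 0.1362] 0.0007
```

View pics/s2.png

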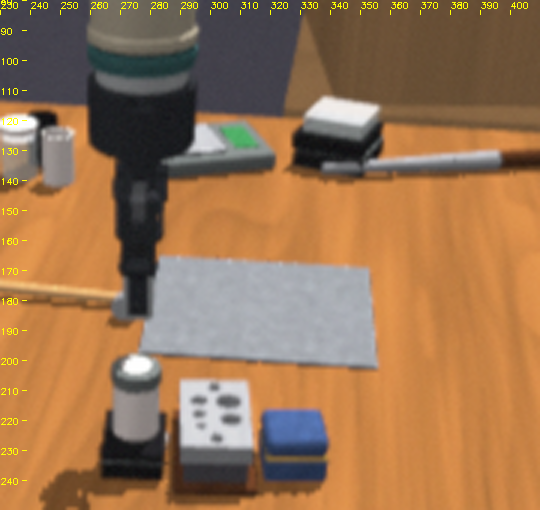

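The gripper (fingers at about (277,185)) is in line above the pot at (275,225). Now I'll go down.

move_arm:
  deltas:
    - [[-0.0015, -0.0044, 0.03, 0.0007, -1], [-0.0015, -0.0044, 0.05, 0.0007, -1], [-0.0015, -0.0044, 0.05, 0.0007, -1], [-0.0015, -0.0044, 0.05, 0.0007, -1]]

```text
clock: 2.55
position: [0.6036, -0.0173, 0.111]
ee_rot: [0.0, -0.059, 0.998, 0.0]
contact_force: [-0.3, -0.2, 0.6]
width: 0.0853
gripper_force: 0.0
```

```bash
python3 -c "
from h import *
go((.603,-.0167,.042,6.8))"
```

```text
t2.5 pos [ 0.6036 -0.0173  0.111 ] yaw 6.79 tilt [0.0007 0.0001] w 0.0853 F [-0.3 -0.2  0.6] g 0
[0.0008, 0.0008, 0.0863] -0.0001
```

move_arm:
  deltas:
    - [[0, 0, 0.025, 0, -1], [0, 0, 0.05, 0, -1], [0, 0, 0.075, 0, -1], [0, 0, 0.086, 0, -1], [0, 0, 0.086, 0, -1], [0, 0, 0.086, 0, 0], [0, 0, 0.086, 0, 0.3], [0, 0, 0.086, 0, 0.5], [0, 0, 0.086, 0, 1], [0, 0, 0.086, 0, 1], [0, 0, 0.086, 0, 1], [0, 0, 0.086, 0, 1]]
  squeeze: 25

```text
clock: 3.75
position: [0.604, -0.0183, 0.0418]
ee_rot: [0.0, -0.059, 0.998, -0.0]
contact_force: [-0.4, 0.0, 4.8]
width: 0.0365
gripper_force: 29.4
```

```bash
python3 -c "
from h import *
go((.603,-.0167,.15,6.8),(.445,-.277,.15,6.8))"
```

```text
t3.8 pos [ 0.604  -0.0183  0.0418] yaw 6.71 tilt [0.0007 0.    ] w 0.0365 F [-0.4  0.   4.8] g 29
[0.0009, 0.0021, -0.1352] -0.0007
[0.2351, -0.298, -0.1354] -0.0007
```

move_arm:
  deltas:
    - [[0, 0, -0.03, 0, 1], [0, 0, -0.08, 0, 1], [0, 0, -0.135, 0, 1], [0.235, -0.298, -0.135, 0, 1], [0.235, -0.298, -0.135, 0, 1], [0.235, -0.298, -0.135, 0, 1], [0.235, -0.298, -0.135, 0, 1], [0.235, -0.298, -0.135, 0, 1], [0.235, -0.298, -0.135, 0, 1], [0.235, -0.298, -0.135, 0, 1], [0.235, -0.298, -0.135, 0, 1], [0.235, -0.298, -0.135, 0, 1]]

```text
clock: 4.95
position: [0.4452, -0.2761, 0.1491]
ee_rot: [0.0, -0.059, 0.998, 0.001]
contact_force: [0.6, -0.1, -1.0]
width: 0.0366
gripper_force: 29.5
```

```bash
python3 -c "
from h import *
go((.445,-.277,.047,6.8))"
```

```text
t5.0 pos [ 0.4452 -0.2761  0.1491] yaw 6.72 tilt [-0.      0.0013] w 0.0366 F [ 0.6 -0.1 -1. ] g 29
[0.0004, -0.0013, 0.1276] -0.0007
```

Pot at the mat; lower, release, lift.

move_arm:
  deltas:
    - [[0, 0, 0.05, 0, 1], [0, 0, 0.1, 0, 1], [0, 0, 0.12, 0, 1], [0, 0, 0.1265, 0, 1], [0, 0, 0.1285, 0, 1], [0, 0, 0.1285, 0, 1], [0, 0, 0.1285, 0, 1]]

```text
clock: 5.65
position: [0.446, -0.2772, 0.0477]
ee_rot: [0.001, -0.059, 0.998, -0.001]
contact_force: [0.3, -0.2, -0.1]
width: 0.0371
gripper_force: 29.5
```

```bash
python3 -c "
from h import *
go((.445,-.277,.17,6.8))"
```

```text
t5.7 pos [ 0.446  -0.2772  0.0477] yaw 6.76 tilt [ 0.0021 -0.0015] w 0.0371 F [ 0.3 -0.2 -0.1] g 30
[0.0009, 0.0002, -0.1529] -0.0004
```

move_arm:
  deltas:
    - [[0, 0, 0.0012, 0, 1], [0, 0, 0.002, 0, 1], [0, 0, 0.002, 0, 1], [0, 0, 0.002, 0, 0.2], [0, 0, 0.002, 0, 0], [0, 0, 0.002, 0, -0.5], [0, 0, 0.002, 0, -1], [0, 0, 0.002, 0, -1], [0, 0, -0.03, 0, -1], [0, 0, -0.09, 0, -1], [0, 0, -0.15, 0, -1], [0, 0, -0.15, 0, -1]]

```text
clock: 6.85
position: [0.4486, -0.2799, 0.1732]
ee_rot: [0.005, -0.059, 0.998, -0.005]
contact_force: [0.4, -1.2, -0.0]
width: 0.0853
gripper_force: 0.0
```

```bash
python3 - <<'E'
from fit import *
go((.6045,-.013,.17,6.8),(.6045,-.013,.08,6.8))
crop('top',265,190,150,130,5,'t3.png')
E
```

```text
t6.8 pos [ 0.4486 -0.2799  0.1732] yaw 6.72 tilt [ 0.0111 -0.009 ] w 0.0853 F [ 0.4 -1.2 -0. ] g 0
[-0.2326, 0.3085, 0.0032] -0.0007
[-0.2314, 0.3097, 0.1157] -0.0007
```

View pics/t3.png

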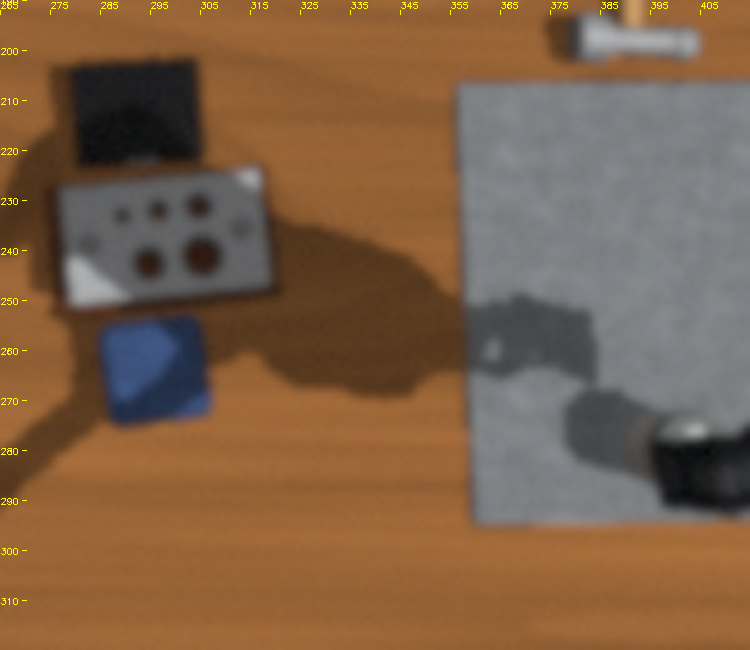

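The parts box is now uncovered, with corners (70,66), (197,60), (203,158), (78,165) in the crop, and the pot stands on the mat. I'll fit the box and ring yaws.

```bash
python3 - <<'E'
from fit import *
def Q(a,b): return 'top',265+a/5-.4,190+b/5-.4
x0=[.5,0,0]
show('plate',fit(rect(Q,[(58,184),(262,167),(278,290),(68,308)],.028,.048,.042),x0))
show('box',fit(rect(Q,[(70,66),(197,60),(203,158),(78,165)],.025,.032,.026),x0))
show('ring',fit(rect(Q,[(100,325),(200,316),(212,412),(113,424)],.025,.025,.036),x0))
go((.6045,-.013,.17,6.8))
E
```

```text
plate [ 0.5411 -0.0267] 6.32 [[0.8, 0.7], [-0.4, 0.8], [-1.3, -0.7], [0.7, -0.8]]
box [ 0.6038 -0.0118] 4.75 [[-0.1, -0.0], [0.2, -0.3], [0.4, 0.1], [-0.6, 0.2]]
ring [ 0.4784 -0.0234] 8.11 [[-0.3, -0.4], [0.3, -1.1], [0.5, 0.6], [-0.5, 0.7]]
t6.9 pos [ 0.4469 -0.2786  0.1701] yaw 6.72 tilt [ 0.0066 -0.0054] w 0.0857 F [-0.8  0.2 -1. ] g 0
[-0.2344, 0.3067, -0.0003] -0.0007
```

move_arm:
  deltas:
    - [[-0.234, 0.307, 0, 0.01, -1], [-0.234, 0.307, 0, 0.01, -1], [-0.234, 0.307, 0, 0.01, -1], [-0.234, 0.307, 0, 0.01, -1], [-0.234, 0.307, 0, 0.01, -1], [-0.234, 0.307, 0, 0.01, -1], [-0.234, 0.307, 0, 0.01, -1], [-0.234, 0.307, 0.06, 0.01, -1], [-0.234, 0.307, 0.11, 0.01, -1], [-0.234, 0.307, 0.11, 0.01, -1], [-0.234, 0.307, 0.11, 0.01, -1], [-0.234, 0.307, 0.11, 0.01, -1]]

```text
clock: 8.1
position: [0.6035, -0.0118, 0.0802]
ee_rot: [0.002, -0.048, 0.999, -0.0]
contact_force: [-0.1, -0.0, 0.4]
width: 0.0854
gripper_force: 0.0
```

```bash
python3 -c "
from h import *
go((.604,-.0125,.012,5.5))"
```

```text
t8.1 pos [ 0.6035 -0.0118  0.0802] yaw 5.48 tilt [ 0.0031 -0.0004] w 0.0854 F [-0.1 -0.   0.4] g 0
[-0.0003, -0.0009, 0.0853] -0.0002
```

move_arm:
  deltas:
    - [[-0.0003, -0.0009, 0.04, 0, -1], [-0.0003, -0.0009, 0.07, 0, -1], [-0.0003, -0.0009, 0.084, 0, -1], [-0.0003, -0.0009, 0.084, 0, -1], [-0.0003, -0.0009, 0.084, 0, -1], [-0.0003, -0.0009, 0.084, 0, -0.5], [-0.0003, -0.0009, 0.084, 0, 0], [-0.0003, -0.0009, 0.084, 0, 0.5], [-0.0003, -0.0009, 0.084, 0, 1], [-0.0003, -0.0009, 0.084, 0, 1], [-0.0003, -0.0009, 0.084, 0, 1]]

```text
clock: 9.2
position: [0.6037, -0.012, 0.013]
ee_rot: [0.002, -0.048, 0.999, -0.0]
contact_force: [-0.3, -0.5, 6.3]
width: 0.063
gripper_force: 28.5
```

```bash
python3 -c "
from h import *
go((.604,-.0125,.12,5.5),(.585,-.277,.12,5.5))"
```

```text
t9.2 pos [ 0.6037 -0.012   0.013 ] yaw 5.52 tilt [ 0.0031 -0.0004] w 0.0630 F [-0.3 -0.5  6.3] g 29
[-0.0007, -0.0007, -0.1338] 0.0002
[0.0547, -0.3275, -0.1337] 0.0002
```

move_arm:
  deltas:
    - [[0, 0, -0.03, 0, 1], [0, 0, -0.08, 0, 1], [0, 0, -0.134, 0, 1], [0.0547, -0.3275, -0.134, 0, 1], [0.0547, -0.3275, -0.134, 0, 1], [0.0547, -0.3275, -0.134, 0, 1], [0.0547, -0.3275, -0.134, 0, 1], [0.0547, -0.3275, -0.134, 0, 1], [0.0547, -0.3275, -0.134, 0, 1], [0.0547, -0.3275, -0.134, 0, 1], [0.0547, -0.3275, -0.134, 0, 1], [0.0547, -0.3275, -0.134, 0, 1]]

```text
clock: 10.4
position: [0.584, -0.2748, 0.1184]
ee_rot: [-0.0, -0.049, 0.999, 0.001]
contact_force: [0.4, -1.0, -1.3]
width: 0.0635
gripper_force: 28.5
```

```bash
python3 -c "
from h import *
go((.585,-.277,.0168,5.5))"
```

```text
t10.4 pos [ 0.584  -0.2748  0.1184] yaw 5.60 tilt [-0.0006  0.0015] w 0.0635 F [ 0.4 -1.  -1.3] g 29
[-0.001, -0.0031, 0.127] 0.0008
```

move_arm:
  deltas:
    - [[0, 0, 0.05, 0, 1], [0, 0, 0.1, 0, 1], [0, 0, 0.12, 0, 1], [0, 0, 0.1265, 0, 1], [0, 0, 0.1265, 0, 1], [0, 0, 0.1265, 0, 1], [0, 0, 0.1265, 0, 1]]

```text
clock: 11.1
position: [0.5848, -0.276, 0.0179]
ee_rot: [0.001, -0.049, 0.999, -0.0]
contact_force: [-0.7, -0.2, -1.3]
width: 0.0632
gripper_force: 28.8
```

```bash
python3 -c "
from h import *
go((.585,-.277,.0168,5.5))"
```

```text
t11.1 pos [ 0.5848 -0.276   0.0179] yaw 5.59 tilt [ 0.0011 -0.0004] w 0.0632 F [-0.7 -0.2 -1.3] g 29
[-0.0002, -0.0012, 0.0014] 0.0008
```

move_arm:
  deltas:
    - [[0, 0, 0.0012, 0, 1], [0, 0, 0.0012, 0, 1], [0, 0, 0.0012, 0, 0], [0, 0, 0.0012, 0, -0.6], [0, 0, 0.0012, 0, -1], [0, 0, 0.0012, 0, -1], [0, 0, 0.0012, 0, -1], [0, 0, -0.04, 0, -1], [0, 0, -0.1, 0, -1], [0, 0, -0.13, 0, -1], [0, 0, -0.13, 0, -1], [0, 0, -0.13, 0, -1]]

```text
clock: 12.3
position: [0.5839, -0.2768, 0.1215]
ee_rot: [0.0, -0.048, 0.999, -0.0]
contact_force: [0.1, 0.4, 0.1]
width: 0.0856
gripper_force: 0.0
```

```bash
python3 -c "
from h import *
go((.478,-.0245,.12,7.5),(.478,-.0245,.08,7.5))"
```

```text
t12.3 pos [ 0.5839 -0.2768  0.1215] yaw 5.51 tilt [ 0.0005 -0.0003] w 0.0856 F [0.1 0.4 0.1] g 0
[0.1015, 0.3267, 0.0018] -0.0166
[0.1015, 0.3267, 0.0518] -0.0166
```

move_arm:
  deltas:
    - [[0.1015, 0.3267, 0, -0.0166, -1], [0.1015, 0.3267, 0, -0.0166, -1], [0.1015, 0.3267, 0, -0.0166, -1], [0.1015, 0.3267, 0, -0.0166, -1], [0.1015, 0.3267, 0, -0.0166, -1], [0.1015, 0.3267, 0, -0.0166, -1], [0.1015, 0.3267, 0.05, -0.0166, -1], [0.1015, 0.3267, 0.05, -0.0166, -1], [0.1015, 0.3267, 0.05, -0.0166, -1], [0.1015, 0.3267, 0.05, -0.0166, -1], [0.1015, 0.3267, 0.05, -0.0166, -1]]

```text
clock: 13.4
position: [0.4792, -0.0252, 0.0821]
ee_rot: [0.001, -0.065, 0.998, -0.0]
contact_force: [-0.4, 0.2, 0.1]
width: 0.0854
gripper_force: 0.0
```

```bash
python3 -c "
from h import *
go((.478,-.0245,.015,7.5))"
```

```text
t13.4 pos [ 0.4792 -0.0252  0.0821] yaw 7.45 tilt [ 0.0017 -0.0003] w 0.0854 F [-0.4  0.2  0.1] g 0
[0.0015, 0.0011, 0.0839] -0.0004
```

move_arm:
  deltas:
    - [[0.001, 0.001, 0.04, 0, -1], [0.001, 0.001, 0.07, 0, -1], [0.001, 0.001, 0.0835, 0, -1], [0.001, 0.001, 0.0835, 0, -1], [0.001, 0.001, 0.0835, 0, -1], [0.001, 0.001, 0.0835, 0, -0.4], [0.001, 0.001, 0.0835, 0, 0], [0.001, 0.001, 0.0835, 0, 0.5], [0.001, 0.001, 0.0835, 0, 1], [0.001, 0.001, 0.0835, 0, 1], [0.001, 0.001, 0.0835, 0, 1]]

```text
clock: 14.5
position: [0.478, -0.0239, 0.0155]
ee_rot: [0.001, -0.066, 0.998, -0.0]
contact_force: [-0.3, 0.5, 6.2]
width: 0.0495
gripper_force: 25.7
```

```bash
python3 -c "
from h import *
go((.478,-.0245,.13,7.5),(.515,-.277,.13,6.5))"
```

```text
t14.5 pos [ 0.478  -0.0239  0.0155] yaw 7.51 tilt [ 0.002  -0.0003] w 0.0495 F [-0.3  0.5  6.2] g 26
[-0.0002, -0.0008, -0.1431] 0.0001
[-0.0048, -0.3198, -0.1429] 0.0084
```

move_arm:
  deltas:
    - [[0, 0, -0.03, 0, 1], [0, 0, -0.08, 0, 1], [0, 0, -0.143, 0, 1], [-0.005, -0.32, -0.143, 0, 1], [-0.005, -0.32, -0.143, 0, 1], [-0.005, -0.32, -0.143, 0, 1], [-0.005, -0.32, -0.143, 0, 1], [-0.005, -0.32, -0.143, 0, 1], [-0.005, -0.32, -0.143, 0, 1], [-0.005, -0.32, -0.143, 0, 1], [-0.005, -0.32, -0.143, 0, 1], [-0.005, -0.32, -0.143, 0, 1]]

```text
clock: 15.7
position: [0.5141, -0.2752, 0.1288]
ee_rot: [-0.0, -0.066, 0.998, 0.001]
contact_force: [0.4, 0.8, -1.5]
width: 0.0499
gripper_force: 26.8
```

```bash
python3 -c "
from h import *
go((.515,-.277,.0195,7.5))"
```

```text
t15.7 pos [ 0.5141 -0.2752  0.1288] yaw 7.59 tilt [-0.001   0.0013] w 0.0499 F [ 0.4  0.8 -1.5] g 27
[-0.0009, -0.0026, 0.1366] 0.0008
```

move_arm:
  deltas:
    - [[0, 0, 0.05, 0, 1], [0, 0, 0.1, 0, 1], [0, 0, 0.125, 0, 1], [0, 0, 0.135, 0, 1], [0, 0, 0.1368, 0, 1], [0, 0, 0.1368, 0, 1], [0, 0, 0.1368, 0, 1]]

```text
clock: 16.4
position: [0.5154, -0.2771, 0.0205]
ee_rot: [0.001, -0.066, 0.998, -0.001]
contact_force: [0.6, 1.0, 0.0]
width: 0.0496
gripper_force: 26.3
```

move_arm:
  deltas:
    - [[0, 0, 0.001, 0, 1], [0, 0, 0.001, 0, 0.2], [0, 0, 0.001, 0, -0.3], [0, 0, 0.001, 0, -1], [0, 0, 0.001, 0, -1], [0, 0, 0.001, 0, -1], [0, 0, -0.04, 0, -1], [0, 0, -0.1, 0, -1], [0, 0, -0.16, 0, -1], [0, 0, -0.16, 0, -1], [0, 0, -0.16, 0, -1]]

```text
clock: 17.5
position: [0.5152, -0.2775, 0.1489]
ee_rot: [0.001, -0.065, 0.998, -0.001]
contact_force: [0.2, 0.2, -0.0]
width: 0.0855
gripper_force: 0.0
```

```bash
python3 -c "
from h import *
go((.5411,-.0266,.15,96.6),(.5411,-.0266,.09,96.6)); print(manip.get_state()['qpos'].round(2))
crop('side',230,150,160,110,5,'s4.png')"
```

```text
t17.5 pos [ 0.5152 -0.2775  0.1489] yaw 7.51 tilt [ 0.0026 -0.0017] w 0.0855 F [ 0.2  0.2 -0. ] g 0
[-0.0731, 0.3066, -0.0018] -0.7424
[-0.0729, 0.3068, 0.0732] -0.7424
[-0.61  0.35  1.63  0.    1.16 -2.31]
```

View pics/s4.png

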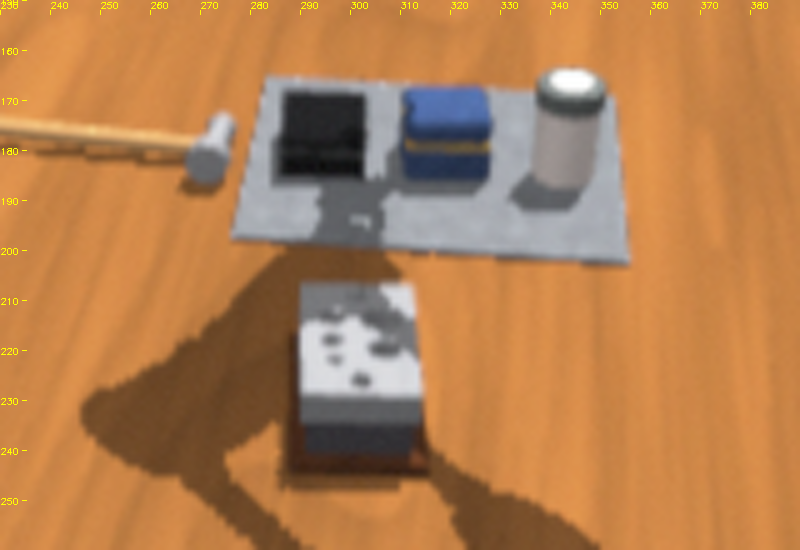

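All three items stand side by side on the mat. The plate is free, so I'll turn the gripper to the plate's short axis and move over it.

move_arm:
  deltas:
    - [[-0.073, 0.3067, 0, 0.7576, -1], [-0.073, 0.3067, 0, 0.7576, -1], [-0.073, 0.3067, 0, 0.7576, -1], [-0.073, 0.3067, 0, 0.7576, -1], [-0.073, 0.3067, 0, 0.7576, -1], [-0.073, 0.3067, 0, 0.7576, -1], [-0.073, 0.3067, 0, 0.7576, -1], [-0.073, 0.3067, 0, 0.7576, -1], [-0.073, 0.3067, 0, 0.7576, -1], [-0.073, 0.3067, 0, 0.7576, -1], [-0.073, 0.3067, 0.03, 0.7576, -1], [-0.073, 0.3067, 0.06, 0.7576, -1]]

```text
clock: 18.75
position: [0.5395, -0.026, 0.0974]
ee_rot: [-0.001, 0.666, 0.746, -0.001]
contact_force: [-0.9, -0.7, -0.4]
width: 0.0857
gripper_force: 0.0
```

move_arm:
  deltas:
    - [[0, 0, 0, 0, -1], [0, 0, 0, 0, -1], [0, 0, 0, 0, -1]]

```text
clock: 19.05
position: [0.5409, -0.0262, 0.0998]
ee_rot: [0.0, 0.665, 0.747, 0.0]
contact_force: [0.3, 1.3, -0.1]
width: 0.0855
gripper_force: 0.0
```

```bash
python3 -c "
from h import *
go((.5411,-.0266,.035,96.6)); print(manip.get_state()['qpos'].round(2))"
```

```text
t19.1 pos [ 0.5409 -0.0262  0.0998] yaw -83.40 tilt [0.0004 0.    ] w 0.0855 F [ 0.3  1.3 -0.1] g 0
[-0.0005, 0.0002, 0.081] 0.0
[-0.18  0.34  1.79  0.    1.01 -0.29]
```

move_arm:
  deltas:
    - [[0, 0, 0.03, 0, -1], [0, 0, 0.06, 0, -1], [0, 0, 0.08, 0, -1], [0, 0, 0.08, 0, -1], [0, 0, 0.08, 0, -1], [0, 0, 0.08, 0, -0.5], [0, 0, 0.08, 0, 0], [0, 0, 0.08, 0, 0.3], [0, 0, 0.08, 0, 1], [0, 0, 0.08, 0, 1], [0, 0, 0.08, 0, 1]]

```text
clock: 20.15
position: [0.5412, -0.0263, 0.0368]
ee_rot: [0.001, 0.665, 0.747, 0.001]
contact_force: [-0.7, 0.0, 5.3]
width: 0.0549
gripper_force: 27.3
```

```bash
python3 -c "
from h import *
go((.5411,-.0266,.035,96.6)); print(manip.get_state()['moment'])"
```

```text
t20.1 pos [ 0.5412 -0.0263  0.0368] yaw -83.39 tilt [ 0.0022 -0.0004] w 0.0549 F [-0.7  0.   5.3] g 27
[-0.0003, -0.0002, 0.0022] 0.0
[ 0.02983928  0.12751806 -0.03338361]
```

move_arm:
  deltas:
    - [[0, 0, 0, 0, 1], [0, 0, 0, 0, 1], [0, 0, -0.004, 0, 1], [0, 0, -0.009, 0, 1], [0, 0, -0.015, 0, 1], [0, 0, -0.022, 0, 1], [0, 0, -0.03, 0, 1], [0, 0, -0.038, 0, 1], [0, 0, -0.05, 0, 1], [0, 0, -0.07, 0, 1], [0, 0, -0.07, 0, 1], [0, 0, -0.07, 0, 1]]
  squeeze: 70

```text
clock: 21.35
position: [0.5406, -0.0262, 0.0919]
ee_rot: [0.0, 0.665, 0.747, 0.0]
contact_force: [0.1, -0.6, -5.2]
width: 0.0541
gripper_force: 75.0
```

```bash
python3 - <<'E'
from fit import *
go((.4806,.2885,.11,91.1))
a=manip.get_image('side'); crop('side',255,160,95,85,6,'s5.png',a)
crop('side',275,290,80,90,6,'s6.png',a)
b=manip.get_image('top'); crop('top',130,230,80,60,8,'t6.png',b)
A,B=cv2.imread('pics/s5.png'),cv2.imread('pics/s6.png')
B=cv2.copyMakeBorder(B,0,0,0,0,0); h=max(A.shape[0],B.shape[0])
pad=lambda m:cv2.copyMakeBorder(m,0,h-m.shape[0],0,0,cv2.BORDER_CONSTANT)
cv2.imwrite('pics/s56.png',np.hstack([cv2.resize(pad(A),None,fx=.55,fy=1) if 0 else pad(A)[:, :300*1+0] if 0 else cv2.resize(pad(A),(310,h)),pad(B)]))
E
```

```text
t21.4 pos [ 0.5406 -0.0262  0.0919] yaw -83.40 tilt [ 0.0009 -0.    ] w 0.0541 F [ 0.1 -0.6 -5.2] g 75
[0.3993, -0.0293, -0.0227] 0.0458
```

View pics/s56.png

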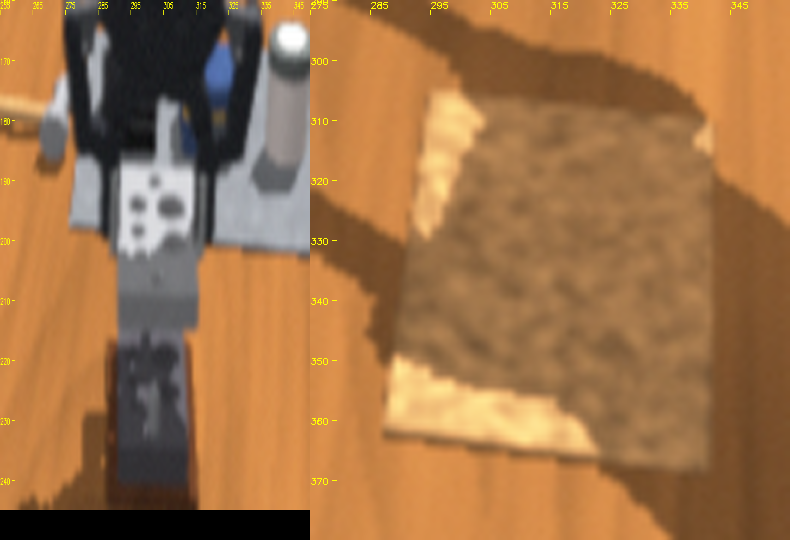

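View pics/t6.png

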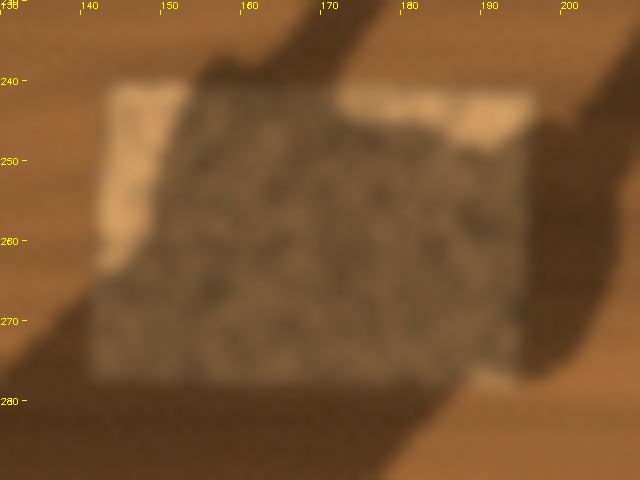

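The plate is lifted and level. Pad corners in the side crop are (122,90), (403,118), (399,470), (74,433) local, and in the top crop (108,82), (537,90), (523,390), (91,382).

```bash
python3 - <<'E'
from fit import *
A=lambda a,b:('side',275+a/6-.42,290+b/6-.42)
B=lambda a,b:('top',130+a/8-.44,230+b/8-.44)
s=rect(A,[(74,433),(122,90),(403,118),(399,470)],.046,.066,.004)
t=rect(B,[(108,82),(537,90),(523,390),(91,382)],.046,.066,.004)
for k,o in(('S',s),('T',t),('both',s+t)): show(k,fit(o,[.48,.29,0]))
go((.4806,.2885,.11,91.1))
E
```

```text
S [0.4813 0.2901] 0.78 [[-0.3, -0.5], [-0.6, -0.2], [0.2, 0.3], [0.7, 0.2]]
T [0.4823 0.2882] 0.54 [[0.3, 0.0], [0.1, -0.2], [-0.0, -0.1], [-0.3, 0.2]]
both [0.4817 0.2892] 0.64 [[-0.5, -1.0], [-0.7, -0.5], [0.1, 0.0], [0.4, -0.2], [-0.2, 0.3], [-0.3, 0.0], [-0.4, 0.1], [-0.7, 0.5]]
t21.4 pos [ 0.5398 -0.0261  0.091 ] yaw -83.40 tilt [-0.0013  0.0003] w 0.0538 F [ 0.6 -0.3 -5.6] g 75
[0.3991, -0.0283, -0.0235] 0.0458
```

move_arm:
  deltas:
    - [[0.05, -0.003, -0.023, 0.0496, 1], [0.1, -0.007, -0.023, 0.0496, 1], [0.15, -0.01, -0.023, 0.0496, 1], [0.2, -0.014, -0.023, 0.0496, 1], [0.25, -0.017, -0.023, 0.0496, 1], [0.3, -0.021, -0.023, 0.0496, 1], [0.35, -0.025, -0.023, 0.0496, 1], [0.399, -0.028, -0.023, 0.0496, 1], [0.399, -0.028, -0.023, 0.0496, 1], [0.399, -0.028, -0.023, 0.0496, 1], [0.399, -0.028, -0.023, 0.0496, 1], [0.399, -0.028, -0.023, 0.0496, 1]]

```text
clock: 22.65
position: [0.4816, 0.2871, 0.1096]
ee_rot: [-0.0, 0.704, 0.711, -0.0]
contact_force: [-0.3, -0.2, -3.9]
width: 0.0537
gripper_force: 76.1
```

```bash
python3 -c "
from h import *
go((.4817,.2891,.0148,90.65))"
```

```text
t22.6 pos [0.4816 0.2871 0.1096] yaw -89.44 tilt [-0.0007 -0.0006] w 0.0537 F [-0.3 -0.2 -3.9] g 76
[0.0026, 0.0002, 0.1185] -0.0007
```

move_arm:
  deltas:
    - [[0.0025, 0, 0.04, 0, 1], [0.0025, 0, 0.08, 0, 1], [0.0025, 0, 0.1, 0, 1], [0.0025, 0, 0.11, 0, 1], [0.0025, 0, 0.1125, 0, 1], [0.0025, 0, 0.1125, 0, 1], [0.0025, 0, 0.1125, 0, 1]]

```text
clock: 23.35
position: [0.4826, 0.2906, 0.0211]
ee_rot: [0.0, 0.703, 0.711, 0.001]
contact_force: [0.8, 0.2, -4.5]
width: 0.0538
gripper_force: 76.0
```

```bash
python3 -c "
from h import *
go((.4817,.2891,.0148,90.65))
crop('side',265,280,100,100,6,'s7.png')"
```

```text
t23.4 pos [0.4826 0.2906 0.0211] yaw -89.38 tilt [0.0023 0.0011] w 0.0538 F [ 0.8  0.2 -4.5] g 76
[-0.0018, -0.0012, 0.0078] -0.0003
```

View pics/s7.png

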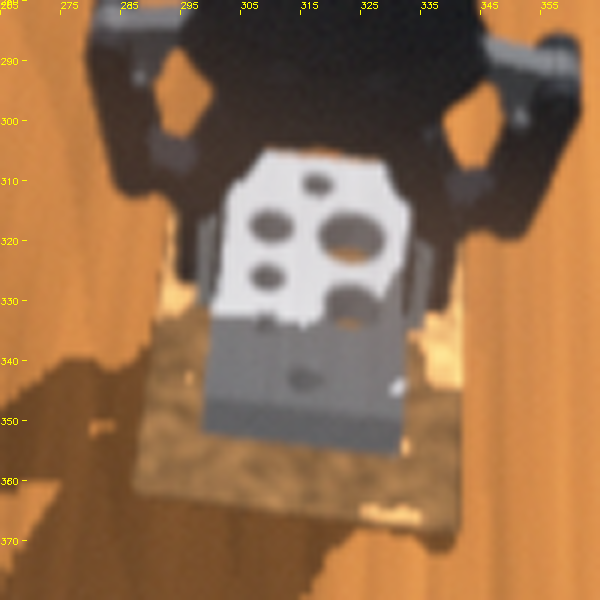

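The plate's front bottom corners are at (202,433) and (402,455). The pad's front corners are at (132,492) and (460,530). The plate looks centred and square, and I'll check it numerically.

```bash
python3 - <<'E'
from fit import *
A=lambda a,b:('side',265+a/6-.42,280+b/6-.42)
z=.0103
show('pl',fit(rect(A,[(202,433),None,None,(402,455)],.028,.048,z)+rect(A,[(203,398),None,None,(405,418)],.028,.048,z+.016),[.48,.29,0]))
show('pad',fit(rect(A,[(132,492),None,None,(460,530)],.046,.066,.004),[.48,.29,0]))
go((.4817,.2895,.0148,90.65))
E
```

```text
pl [0.4823 0.2908] 1.88 [[0.0, 0.2], [-0.2, 0.0], [0.2, -0.2], [0.0, -0.0]]
pad [0.4825 0.2902] 1.41 [[-0.3, -0.0], [0.3, -0.0]]
t23.4 pos [0.4825 0.2906 0.0211] yaw -89.37 tilt [0.0023 0.0011] w 0.0533 F [ 0.7 -0.  -5.4] g 76
[-0.0014, -0.001, 0.0079] -0.0002
```

move_arm:
  deltas:
    - [[-0.0007, -0.0006, 0.003, 0, 1], [-0.0007, -0.0006, 0.005, 0, 1], [-0.0007, -0.0006, 0.0065, 0, 1], [-0.0007, -0.0006, 0.007, 0, 1], [-0.0007, -0.0006, 0.007, 0, 1], [-0.0007, -0.0006, 0.007, 0, 1]]

```text
clock: 24.0
position: [0.481, 0.2898, 0.0153]
ee_rot: [0.0, 0.703, 0.711, 0.0]
contact_force: [-3.9, -1.7, 5.0]
width: 0.0539
gripper_force: 77.2
```

```bash
python3 -c "
from h import *
go((.4817,.2895,.0148,90.65))"
```

```text
t24.0 pos [0.481  0.2898 0.0153] yaw -89.35 tilt [0.0005 0.0002] w 0.0539 F [-3.9 -1.7  5. ] g 77
[-0.0004, 0.0008, 0.0006] 0.0
```

move_arm:
  deltas:
    - [[0, 0, 0, 0, 1], [0, 0, 0, 0, 0.2], [0, 0, 0, 0, -0.4], [0, 0, 0, 0, -1], [0, 0, 0, 0, -1], [0, 0, 0, 0, -1], [0, 0, -0.03, 0, -1], [0, 0, -0.09, 0, -1], [0, 0, -0.15, 0, -1], [0, 0, -0.17, 0, -1], [0, 0, -0.17, 0, -1]]
  squeeze: 25

```text
clock: 25.1
position: [0.4832, 0.2908, 0.1537]
ee_rot: [0.001, 0.703, 0.711, 0.004]
contact_force: [-0.0, -0.0, 0.0]
width: 0.0852
gripper_force: 0.0
```

```bash
python3 -c "
from h import *
go((.515,-.277,.15,7.5)); print(manip.get_state()['qpos'].round(2))"
```

```text
t25.1 pos [0.4832 0.2908 0.1537] yaw -89.35 tilt [0.007  0.0032] w 0.0852 F [-0. -0.  0.] g 0
[-0.7101, 0.0317, 0.0027] 0.6929
[0.42 0.32 1.67 0.   1.15 0.41]
```

move_arm:
  deltas:
    - [[-0.71, 0.0317, 0, 0.693, -1], [-0.71, 0.0317, 0, 0.693, -1], [-0.71, 0.0317, 0, 0.693, -1], [-0.71, 0.0317, 0, 0.693, -1], [-0.71, 0.0317, 0, 0.693, -1], [-0.71, 0.0317, 0, 0.693, -1], [-0.71, 0.0317, 0, 0.693, -1], [-0.71, 0.0317, 0, 0.693, -1], [-0.71, 0.0317, 0, 0.693, -1], [-0.71, 0.0317, 0, 0.693, -1], [-0.71, 0.0317, 0, 0.693, -1], [-0.71, 0.0317, 0, 0.693, -1]]

```text
clock: 26.3
position: [0.5123, -0.2824, 0.1482]
ee_rot: [0.0, 0.998, 0.063, -0.001]
contact_force: [0.3, 1.5, 0.1]
width: 0.0855
gripper_force: 0.0
```

move_arm:
  deltas:
    - [[0, 0, 0, 0, -1], [0, 0, 0, 0, -1], [0, 0, 0, 0, -1]]

```text
clock: 26.6
position: [0.5122, -0.2758, 0.1495]
ee_rot: [-0.001, 0.998, 0.066, -0.001]
contact_force: [-0.1, 0.0, -0.4]
width: 0.0854
gripper_force: 0.0
```

```bash
python3 -c "
from h import *
go((.5152,-.2772,.0197,7.5))
crop('top',130,190,290,110,2,'t8.png')
b=manip.get_image('top'); crop('top',130,230,80,60,8,'t8.png',b)"
```

```text
t26.6 pos [ 0.5122 -0.2758  0.1495] yaw -172.43 tilt [-0.0017  0.0021] w 0.0854 F [-0.1  0.  -0.4] g 0
[0.0037, 0.0026, 0.1623] 0.0005
```

View pics/t8.png

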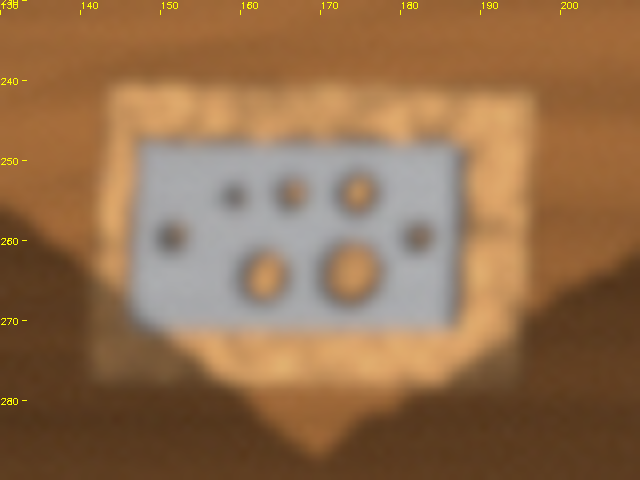

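The plate lies flat on the pad, with top corners (140,140), (463,146), (457,328), (130,328). Parallax needs a fit before I judge whether it's centred.

```bash
python3 - <<'E'
from fit import *
B=lambda a,b:('top',130+a/8-.44,230+b/8-.44)
show('plate',fit(rect(B,[(140,140),(463,146),(457,328),(130,328)],.028,.048,.020),[.48,.29,0]))
show('pad',fit(rect(B,[(108,82),(537,90),(523,390),(91,382)],.046,.066,.004),[.48,.29,0]))
p=P['top']
print(px('top',(.4817,.2892+.048,.02)),px('top',(.4817,.2892-.048,.02)))
E
```

```text
plate [0.4818 0.2891] 1.05 [[0.5, 0.2], [-0.3, -0.3], [-0.5, 0.2], [0.3, -0.0]]
pad [0.4823 0.2882] 0.54 [[0.3, 0.0], [0.1, -0.2], [-0.0, -0.1], [-0.3, 0.2]]
[146.79508732 258.51615484] [186.58287903 259.47078756]
```

The plate is centred within about 1 mm and 0.5°. Next I'll return the ring box.

move_arm:
  deltas:
    - [[0.0037, 0.0026, 0.05, 0, -1], [0.0037, 0.0026, 0.1, 0, -1], [0.0037, 0.0026, 0.14, 0, -1], [0.0037, 0.0026, 0.162, 0, -1], [0.0037, 0.0026, 0.162, 0, -1], [0.0037, 0.0026, 0.162, 0, -1], [0.0037, 0.0026, 0.162, 0, -0.4], [0.0037, 0.0026, 0.162, 0, 0], [0.0037, 0.0026, 0.162, 0, 0.5], [0.0037, 0.0026, 0.162, 0, 1], [0.0037, 0.0026, 0.162, 0, 1], [0.0037, 0.0026, 0.162, 0, 1]]

```text
clock: 27.9
position: [0.5168, -0.2799, 0.0222]
ee_rot: [0.001, 0.998, 0.065, 0.001]
contact_force: [0.0, 0.6, 6.1]
width: 0.0501
gripper_force: 27.8
```

```bash
python3 -c "
from h import *
go((.5152,-.2772,.13,7.5),(.478,-.024,.13,7.2))"
```

```text
t27.9 pos [ 0.5168 -0.2799  0.0222] yaw -172.53 tilt [ 0.0022 -0.001 ] w 0.0501 F [0.  0.6 6.1] g 28
[-0.0013, -0.0035, -0.1348] -0.0002
[-0.0062, -0.3234, -0.1352] 0.0023
```

move_arm:
  deltas:
    - [[0, 0, -0.03, 0, 1], [0, 0, -0.08, 0, 1], [0, 0, -0.135, 0, 1], [-0.0045, -0.3234, -0.135, 0.0015, 1], [-0.0045, -0.3234, -0.135, 0.0015, 1], [-0.0045, -0.3234, -0.135, 0.0015, 1], [-0.0045, -0.3234, -0.135, 0.0015, 1], [-0.0045, -0.3234, -0.135, 0.0015, 1], [-0.0045, -0.3234, -0.135, 0.0015, 1], [-0.0045, -0.3234, -0.135, 0.0015, 1], [-0.0045, -0.3234, -0.135, 0.0015, 1], [-0.0045, -0.3234, -0.135, 0.0015, 1]]

```text
clock: 29.1
position: [0.4794, -0.025, 0.1288]
ee_rot: [0.0, 0.998, 0.063, 0.0]
contact_force: [0.4, -0.9, -0.8]
width: 0.0495
gripper_force: 26.9
```

move_arm:
  deltas:
    - [[0, 0, 0.05, 0, 1], [0, 0, 0.1, 0, 1], [0, 0, 0.12, 0, 1], [0, 0, 0.13, 0, 1], [0, 0, 0.13, 0, 1], [0, 0, 0.13, 0, 1]]

```text
clock: 29.7
position: [0.4798, -0.0244, 0.0253]
ee_rot: [0.0, 0.998, 0.063, 0.001]
contact_force: [0.2, 0.4, -0.9]
width: 0.0498
gripper_force: 26.9
```

```bash
python3 -c "
from h import *
go((.4794,-.0239,.0182,7.3))"
```

```text
t29.7 pos [ 0.4798 -0.0244  0.0253] yaw -172.76 tilt [ 0.0017 -0.0003] w 0.0498 F [ 0.2  0.4 -0.9] g 27
[-0.0005, -0.0006, 0.0089] -0.0005
```

move_arm:
  deltas:
    - [[-0.0005, -0.0006, 0.004, 0, 1], [-0.0005, -0.0006, 0.007, 0, 1], [-0.0005, -0.0006, 0.0085, 0, 1], [-0.0005, -0.0006, 0.0085, 0, 1], [-0.0005, -0.0006, 0.0085, 0, 1]]

```text
clock: 30.2
position: [0.4785, -0.0231, 0.0182]
ee_rot: [0.0, 0.998, 0.064, 0.0]
contact_force: [-0.7, -0.5, 1.0]
width: 0.0497
gripper_force: 27.0
```

```bash
python3 -c "
from h import *
go((.4794,-.0239,.0182,7.3))"
```

```text
t30.2 pos [ 0.4785 -0.0231  0.0182] yaw -172.68 tilt [ 0.0006 -0.0001] w 0.0497 F [-0.7 -0.5  1. ] g 27
[0.001, 0.0012, -0.0001] 0.0001
```

move_arm:
  deltas:
    - [[0.0008, 0.001, 0, 0, 1], [0.0008, 0.001, 0.0006, 0, 1], [0.0008, 0.001, 0.0006, 0, 0.2], [0.0008, 0.001, 0.0006, 0, -0.3], [0.0008, 0.001, 0.0006, 0, -1], [0.0008, 0.001, 0.0006, 0, -1], [0.0008, 0.001, 0.0006, 0, -1], [0, 0, -0.03, 0, -1], [0, 0, -0.08, 0, -1], [0, 0, -0.14, 0, -1], [0, 0, -0.14, 0, -1], [0, 0, -0.14, 0, -1]]

```text
clock: 31.4
position: [0.479, -0.0233, 0.131]
ee_rot: [0.0, 0.998, 0.064, 0.001]
contact_force: [-0.8, -0.2, -0.7]
width: 0.0854
gripper_force: 0.0
```

```bash
python3 -c "
from h import *
go((.5848,-.2765,.13,5.6),(.5848,-.2765,.07,5.6))"
```

```text
t31.4 pos [ 0.479  -0.0233  0.131 ] yaw -172.70 tilt [ 0.003  -0.0005] w 0.0854 F [-0.8 -0.2 -0.7] g 0
[0.0909, 0.3307, 0.0018] 0.0142
[0.0907, 0.3307, 0.0768] 0.0142
```

move_arm:
  deltas:
    - [[0.0909, 0.3307, 0, 0.0142, -1], [0.0909, 0.3307, 0, 0.0142, -1], [0.0909, 0.3307, 0, 0.0142, -1], [0.0909, 0.3307, 0, 0.0142, -1], [0.0909, 0.3307, 0, 0.0142, -1], [0.0909, 0.3307, 0, 0.0142, -1], [0.0909, 0.3307, 0.04, 0.0142, -1], [0.0909, 0.3307, 0.077, 0.0142, -1], [0.0909, 0.3307, 0.077, 0.0142, -1], [0.0909, 0.3307, 0.077, 0.0142, -1], [0.0909, 0.3307, 0.077, 0.0142, -1]]

```text
clock: 32.5
position: [0.5847, -0.2765, 0.0691]
ee_rot: [0.0, 0.999, 0.049, 0.001]
contact_force: [0.3, 0.3, -0.4]
width: 0.0855
gripper_force: 0.0
```

```bash
python3 -c "
from h import *
go((.5848,-.2765,.017,5.6))"
```

```text
t32.5 pos [ 0.5847 -0.2765  0.0691] yaw -174.38 tilt [ 0.0013 -0.0007] w 0.0855 F [ 0.3  0.3 -0.4] g 0
[0.0, 0.0, 0.0651] 0.0002
```

move_arm:
  deltas:
    - [[0, 0, 0.03, 0, -1], [0, 0, 0.055, 0, -1], [0, 0, 0.065, 0, -1], [0, 0, 0.065, 0, -1], [0, 0, 0.065, 0, -1], [0, 0, 0.065, 0, -0.5], [0, 0, 0.065, 0, 0], [0, 0, 0.065, 0, 0.5], [0, 0, 0.065, 0, 1], [0, 0, 0.065, 0, 1], [0, 0, 0.065, 0, 1]]

```text
clock: 33.6
position: [0.5849, -0.2768, 0.0177]
ee_rot: [0.001, 0.999, 0.049, 0.001]
contact_force: [-0.3, 0.1, 6.3]
width: 0.0632
gripper_force: 28.8
```

```bash
python3 -c "
from h import *
go((.585,-.2765,.12,5.6),(.6038,-.0122,.12,5.6))"
```

```text
t33.6 pos [ 0.5849 -0.2768  0.0177] yaw -174.40 tilt [ 0.0022 -0.0012] w 0.0632 F [-0.3  0.1  6.3] g 29
[0.0004, -0.0002, -0.1279] -0.0
[0.056, -0.3267, -0.1282] -0.0
```

move_arm:
  deltas:
    - [[0, 0, -0.03, 0, 1], [0, 0, -0.08, 0, 1], [0, 0, -0.128, 0, 1], [0.056, -0.3267, -0.128, 0, 1], [0.056, -0.3267, -0.128, 0, 1], [0.056, -0.3267, -0.128, 0, 1], [0.056, -0.3267, -0.128, 0, 1], [0.056, -0.3267, -0.128, 0, 1], [0.056, -0.3267, -0.128, 0, 1], [0.056, -0.3267, -0.128, 0, 1], [0.056, -0.3267, -0.128, 0, 1], [0.056, -0.3267, -0.128, 0, 1]]

```text
clock: 34.8
position: [0.6032, -0.0135, 0.1186]
ee_rot: [0.0, 0.999, 0.048, -0.0]
contact_force: [0.1, 0.5, -1.1]
width: 0.0634
gripper_force: 28.3
```

move_arm:
  deltas:
    - [[0, 0, 0.05, 0, 1], [0, 0, 0.1, 0, 1], [0, 0, 0.12, 0, 1], [0, 0, 0.125, 0, 1], [0, 0, 0.125, 0, 1], [0, 0, 0.125, 0, 1]]

```text
clock: 35.4
position: [0.6044, -0.0128, 0.0199]
ee_rot: [0.0, 0.999, 0.048, 0.001]
contact_force: [0.5, 0.3, -1.3]
width: 0.0636
gripper_force: 28.3
```

```bash
python3 -c "
from h import *
go((.6038,-.0122,.0137,5.6))"
```

```text
t35.4 pos [ 0.6044 -0.0128  0.0199] yaw -174.46 tilt [ 0.0027 -0.0004] w 0.0636 F [ 0.5  0.3 -1.3] g 28
[-0.0007, -0.0008, 0.0078] -0.0005
```

move_arm:
  deltas:
    - [[0, 0, 0.004, 0, 1], [0, 0, 0.0065, 0, 1], [0, 0, 0.0078, 0, 1], [0, 0, 0.0078, 0, 1], [0, 0, 0.0078, 0, 1]]

```text
clock: 35.9
position: [0.6036, -0.0119, 0.0137]
ee_rot: [0.0, 0.999, 0.049, 0.001]
contact_force: [-1.3, -0.7, 5.0]
width: 0.063
gripper_force: 29.1
```

```bash
python3 -c "
from h import *
go((.6038,-.0122,.0137,5.6))"
```

```text
t35.9 pos [ 0.6036 -0.0119  0.0137] yaw -174.38 tilt [ 0.0015 -0.0004] w 0.0630 F [-1.3 -0.7  5. ] g 29
[0.0002, 0.0004, 0.0] 0.0001
```

On the bench and in place; release and go for the pot.

move_arm:
  deltas:
    - [[0, 0, 0, 0, 0.2], [0, 0, 0, 0, -0.4], [0, 0, 0, 0, -1], [0, 0, 0, 0, -1], [0, 0, 0, 0, -1], [0, 0, -0.03, 0, -1], [0, 0, -0.08, 0, -1], [0, 0, -0.14, 0, -1], [0, 0, -0.18, 0, -1], [0, 0, -0.18, 0, -1], [0, 0, -0.18, 0, -1]]

```text
clock: 37.0
position: [0.6033, -0.0118, 0.157]
ee_rot: [0.0, 0.999, 0.049, 0.001]
contact_force: [-0.3, 0.3, -0.5]
width: 0.0853
gripper_force: 0.0
```

```bash
python3 -c "
from h import *
go((.446,-.2772,.16,6.8),(.446,-.2772,.12,6.8))"
```

```text
t37.0 pos [ 0.6033 -0.0118  0.157 ] yaw -174.40 tilt [ 0.0013 -0.0001] w 0.0853 F [-0.3  0.3 -0.5] g 0
[-0.228, 0.311, -0.004] -0.01
[-0.2281, 0.311, 0.046] -0.01
```

move_arm:
  deltas:
    - [[-0.228, 0.311, 0, -0.01, -1], [-0.228, 0.311, 0, -0.01, -1], [-0.228, 0.311, 0, -0.01, -1], [-0.228, 0.311, 0, -0.01, -1], [-0.228, 0.311, 0, -0.01, -1], [-0.228, 0.311, 0, -0.01, -1], [-0.228, 0.311, 0, -0.01, -1], [-0.228, 0.311, 0.046, -0.01, -1], [-0.228, 0.311, 0.046, -0.01, -1], [-0.228, 0.311, 0.046, -0.01, -1], [-0.228, 0.311, 0.046, -0.01, -1], [-0.228, 0.311, 0.046, -0.01, -1]]

```text
clock: 38.2
position: [0.4469, -0.2771, 0.1206]
ee_rot: [0.001, 0.998, 0.06, 0.001]
contact_force: [0.3, 0.5, 0.0]
width: 0.0856
gripper_force: 0.0
```

```bash
python3 - <<'E'
from fit import *
go((.446,-.2772,.0465,6.8))
crop('top',265,190,80,90,6,'t9.png')
E
```

```text
t38.2 pos [ 0.4469 -0.2771  0.1206] yaw -173.13 tilt [ 0.0015 -0.001 ] w 0.0856 F [0.3 0.5 0. ] g 0
[-0.0012, -0.0001, 0.0927] 0.0006
```

View pics/t9.png

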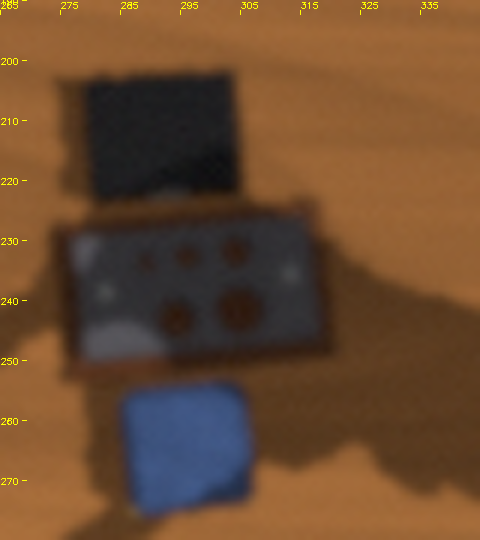

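The parts box is back at (84,80), (234,71), (243,191), (95,199) and the ring box at (122,392), (240,382), (252,500), (137,516). I'll compare these with the originals.

```bash
python3 - <<'E'
from fit import *
Q=lambda a,b:('top',265+a/6-.42,190+b/6-.42)
x0=[.5,0,0]
show('box',fit(rect(Q,[(84,80),(234,71),(243,191),(95,199)],.025,.032,.026),x0))
show('ring',fit(rect(Q,[(122,392),(240,382),(252,500),(137,516)],.025,.025,.036),x0))
E
```

```text
box [ 0.6036 -0.0116] 5.15 [[-0.3, 0.0], [0.5, -0.1], [0.5, -0.1], [-0.8, 0.2]]
ring [ 0.4767 -0.0235] 7.72 [[-0.6, -0.1], [0.4, -0.8], [0.9, 0.5], [-0.7, 0.2]]
```

move_arm:
  deltas:
    - [[-0.0008, 0, 0.04, 0, -1], [-0.0008, 0, 0.07, 0, -1], [-0.0008, 0, 0.0925, 0, -1], [-0.0008, 0, 0.0925, 0, -1], [-0.0008, 0, 0.0925, 0, -1], [-0.0008, 0, 0.0925, 0, 0], [-0.0008, 0, 0.0925, 0, 0.3], [-0.0008, 0, 0.0925, 0, 0.5], [-0.0008, 0, 0.0925, 0, 1], [-0.0008, 0, 0.0925, 0, 1], [-0.0008, 0, 0.0925, 0, 1], [-0.0008, 0, 0.0925, 0, 1]]

```text
clock: 39.45
position: [0.4458, -0.2776, 0.0466]
ee_rot: [0.0, 0.998, 0.059, 0.001]
contact_force: [-0.5, 1.4, 6.1]
width: 0.0391
gripper_force: 24.7
```

```bash
python3 -c "
from h import *
go((.446,-.2772,.16,6.8),(.604,-.0175,.16,6.8))"
```

```text
t39.5 pos [ 0.4458 -0.2776  0.0466] yaw -173.21 tilt [ 0.0014 -0.0008] w 0.0391 F [-0.5  1.4  6.1] g 25
[0.0005, -0.0003, -0.1418] -0.0001
[0.235, -0.2993, -0.1418] -0.0001
```

Grip opening reads 39 mm, where it was 36.5 mm before. I'll look at the pot before lifting.

```bash
python3 -c "
from h import *
print(manip.get_state()['width'])
crop('side',300,130,100,75,8,'s10.png')"
```

```text
0.0390815400579723
```

View pics/s10.png

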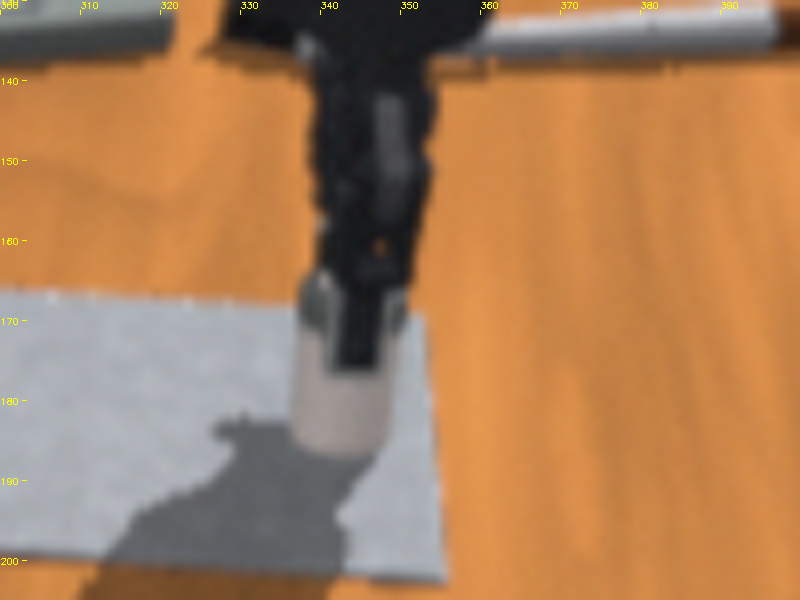

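The pot stands upright, but the pads (tips at about (344,176)) catch the lid's rim. I'll regrasp 5 mm lower, on the body.

move_arm:
  deltas:
    - [[0, 0, 0, 0, 0], [0, 0, 0, 0, -0.3], [0, 0, 0, 0, -0.3], [0, 0, 0.006, 0, -0.3], [0, 0, 0.0065, 0, -0.3], [0, 0, 0.0065, 0, -0.3], [0, 0, 0.0065, 0, 0.2], [0, 0, 0.0065, 0, 0.5], [0, 0, 0.0065, 0, 1], [0, 0, 0.0065, 0, 1], [0, 0, 0.0065, 0, 1]]

```text
clock: 40.6
position: [0.4452, -0.2772, 0.0405]
ee_rot: [-0.0, 0.998, 0.059, 0.0]
contact_force: [-1.4, 0.8, 1.5]
width: 0.0391
gripper_force: 25.1
```

```bash
python3 -c "
from h import *
go((.446,-.2772,.16,6.8),(.604,-.0175,.16,6.8))"
```

```text
t40.6 pos [ 0.4452 -0.2772  0.0405] yaw -173.20 tilt [0.0001 0.0001] w 0.0391 F [-1.4  0.8  1.5] g 25
[0.0009, 0.0001, -0.1494] -0.0
[0.2355, -0.2989, -0.1493] -0.0
```

```bash
python3 -c "
from h import *
for z in (.004,.0386,.045,.05,.055,.064): print(z,px('side',(.4446,-.2776+.022,z)).round(1),px('side',(.4446,-.2776+.0185,z)).round(1))
print(px('side',(.4446,-.2776,.064)).round(1))"
```

```text
0.004 [341.6 187.5] [341.7 186.9]
0.0386 [342.8 176.9] [342.8 176.3]
0.045 [343.  174.9] [343.  174.3]
0.05 [343.2 173.3] [343.2 172.8]
0.055 [343.4 171.8] [343.4 171.2]
0.064 [343.7 168.9] [343.7 168.3]
[343.8 165.4]
```

I made an arithmetic slip: the pot started 26 mm up on the box, so on the mat the grip has to be at TCP z of about 0.020. That means the pot dropped a little on release, but it stands upright. I'll regrasp on the body.

move_arm:
  deltas:
    - [[0, 0, 0, 0, 0], [0, 0, 0, 0, -0.5], [0, 0, 0, 0, -0.5], [0, 0, 0.012, 0, -0.5], [0, 0, 0.024, 0, -0.5], [0, 0, 0.025, 0, -0.5], [0, 0, 0.025, 0, -0.5], [0, 0, 0.025, 0, 0.2], [0, 0, 0.025, 0, 0.5], [0, 0, 0.025, 0, 1], [0, 0, 0.025, 0, 1], [0, 0, 0.025, 0, 1]]

```text
clock: 41.8
position: [0.4453, -0.2773, 0.0205]
ee_rot: [0.0, 0.998, 0.059, 0.0]
contact_force: [-0.5, 0.1, -0.9]
width: 0.0365
gripper_force: 43.2
```

```bash
python3 -c "
from h import *
go((.446,-.2772,.14,6.8),(.604,-.0175,.14,6.8))"
```

```text
t41.8 pos [ 0.4453 -0.2773  0.0205] yaw -173.20 tilt [ 0.0001 -0.    ] w 0.0365 F [-0.5  0.1 -0.9] g 43
[0.001, -0.0, -0.1493] -0.0
[0.2355, -0.299, -0.1493] -0.0
```

move_arm:
  deltas:
    - [[0, 0, -0.03, 0, 1], [0, 0, -0.08, 0, 1], [0, 0, -0.149, 0, 1], [0.2355, -0.299, -0.149, 0, 1], [0.2355, -0.299, -0.149, 0, 1], [0.2355, -0.299, -0.149, 0, 1], [0.2355, -0.299, -0.149, 0, 1], [0.2355, -0.299, -0.149, 0, 1], [0.2355, -0.299, -0.149, 0, 1], [0.2355, -0.299, -0.149, 0, 1], [0.2355, -0.299, -0.149, 0, 1], [0.2355, -0.299, -0.149, 0, 1]]

```text
clock: 43.0
position: [0.6031, -0.0183, 0.1394]
ee_rot: [0.0, 0.998, 0.059, -0.001]
contact_force: [0.7, -0.7, -0.7]
width: 0.0366
gripper_force: 43.6
```

move_arm:
  deltas:
    - [[0, 0, 0.05, 0, 1], [0, 0, 0.09, 0, 1], [0, 0, 0.11, 0, 1], [0, 0, 0.115, 0, 1], [0, 0, 0.115, 0, 1], [0, 0, 0.115, 0, 1]]

```text
clock: 43.6
position: [0.6047, -0.0185, 0.0489]
ee_rot: [0.0, 0.998, 0.059, 0.001]
contact_force: [1.0, 0.6, -0.4]
width: 0.0367
gripper_force: 43.6
```

```bash
python3 - <<'E'
from fit import *
go((.604,-.0175,.0425,6.8))
# pot body white-ish width under the fingers: side view base edge, compare with start image rows
a=cv2.imread('pics/side0.png'); a=cv2.resize(a,(560,420),interpolation=cv2.INTER_AREA)[:,:,::-1]; b=manip.get_image('side')
for im,r in((a,224),(b,222),(b,224)):
    print(r,im[r,262:290].astype(int).sum(1).tolist())
E
```

```text
t43.6 pos [ 0.6047 -0.0185  0.0489] yaw -173.27 tilt [ 0.0021 -0.0003] w 0.0367 F [ 1.   0.6 -0.4] g 44
[-0.0007, -0.0013, 0.008] -0.0006
224 [366, 342, 217, 111, 69, 141, 308, 397, 415, 419, 416, 408, 397, 389, 381, 377, 374, 366, 354, 308, 210, 138, 185, 356, 329, 205, 148, 232]
222 [392, 375, 307, 163, 81, 87, 189, 325, 350, 359, 340, 332, 323, 326, 322, 330, 347, 373, 337, 262, 165, 123, 135, 218, 336, 249, 226, 162]
224 [386, 368, 244, 119, 58, 63, 66, 79, 100, 141, 159, 219, 242, 240, 228, 193, 167, 134, 93, 88, 103, 122, 165, 333, 371, 252, 228, 167]
```

The pot's column (centre about 274.8) matches the start (274.7). I'll lower it the rest of the way.

move_arm:
  deltas:
    - [[0, -0.0005, 0.004, 0, 1], [0, -0.0005, 0.0065, 0, 1], [0, -0.0005, 0.0078, 0, 1], [0, -0.0005, 0.0078, 0, 1], [0, -0.0005, 0.0078, 0, 1]]

```text
clock: 44.15
position: [0.6042, -0.017, 0.0423]
ee_rot: [0.0, 0.998, 0.059, 0.0]
contact_force: [-1.5, 0.4, 6.1]
width: 0.0367
gripper_force: 40.6
```

```bash
python3 -c "
from h import *
go((.604,-.0175,.0425,6.8))"
```

```text
t44.1 pos [ 0.6042 -0.017   0.0423] yaw -173.18 tilt [ 0.0008 -0.0001] w 0.0367 F [-1.5  0.4  6.1] g 41
[-0.0003, 0.0006, -0.0003] 0.0001
```

Contact with the box; release, rise and retreat towards +y.

move_arm:
  deltas:
    - [[0, 0, 0, 0, 0.1], [0, 0, 0, 0, -0.3], [0, 0, 0, 0, -1], [0, 0, 0, 0, -1], [0, 0, 0, 0, -1], [0, 0, -0.02, 0, -1], [0, 0, -0.06, 0, -1], [0, 0, -0.11, 0, -1], [0, 0, -0.16, 0, -1], [0, 0, -0.2, 0, -1], [0, 0, -0.2, 0, -1]]

```text
clock: 45.25
position: [0.607, -0.0175, 0.207]
ee_rot: [0.001, 0.998, 0.059, 0.005]
contact_force: [0.1, 0.1, 0.8]
width: 0.0853
gripper_force: 0.0
```

move_arm:
  deltas:
    - [[-0.3, 0.05, 0, 0, -1], [-0.3, 0.05, 0, 0, -1], [-0.3, 0.05, 0, 0, -1], [-0.3, 0.05, 0, 0, -1], [-0.3, 0.05, 0, 0, -1], [-0.3, 0.05, 0, 0, -1], [-0.3, 0.05, 0, 0, -1], [-0.3, 0.05, 0, 0, -1]]

```text
clock: 46.05
position: [0.3715, -0.0853, 0.2014]
ee_rot: [0.0, 0.998, 0.059, 0.001]
contact_force: [0.3, -0.9, -0.3]
width: 0.0855
gripper_force: 0.0
```

```bash
python3 -c "
from h import *
go()
a=manip.get_image('side');b=manip.get_image('top')
crop('side',255,190,95,60,4,'a.png',a);crop('side',255,290,95,85,4,'b.png',a);crop('top',265,195,72,84,6,'c.png',b)
A,B,C=[cv2.imread('pics/%s.png'%k) for k in 'abc']
o=np.zeros((590,800,3),np.uint8);o[:240,:380]=A;o[245:585,:380]=B;o[:504,368:800]=C[:,:432] if 0 else o[:504,368:800];o[:504,368:]=C
cv2.imwrite('pics/fin.png',o)"
```

```text
t46.0 pos [ 0.3715 -0.0853  0.2014] yaw -173.20 tilt [0.0011 0.    ] w 0.0855 F [ 0.3 -0.9 -0.3] g 0
```

View pics/fin.png

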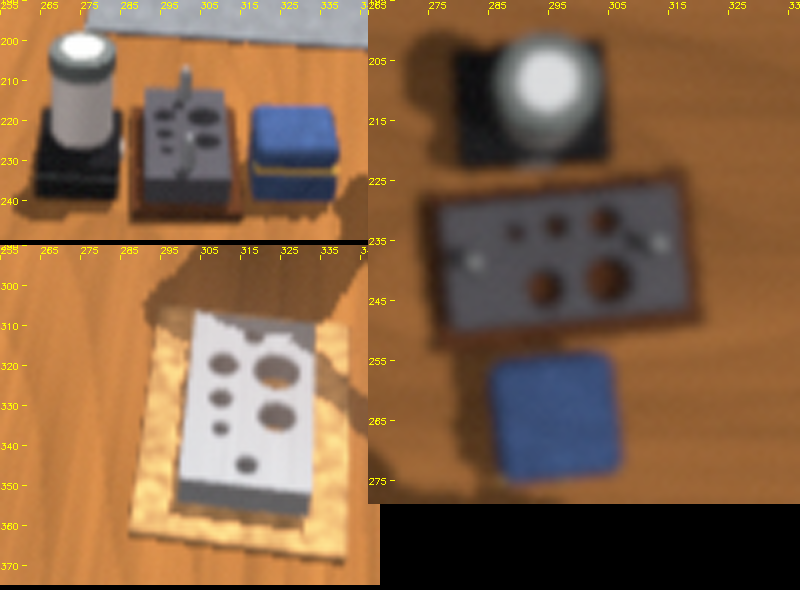

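Everything looks right. The pot (lid at about (295,208)), parts box and ring box match their starting pixels within about 1 px, and the plate lies centred and square on the pad. I'm handing in.

```bash
python3 -c "
from rig import manip
print(manip.sign_off())"
```

```text
the job is handed in; nothing more can be done
None
```

I've handed the job in at about 46 s: the guide plate lies on the cork pad, centred to about 1 mm and square to within about 1°, and the pot, parts box and ring box are back within about 2 mm of where they stood; the one slip was releasing the pot about 26 mm above the mat, and it landed upright.

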